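# Snug the adjustable wrench on the sprocket nut and tighten it an eighth of a turn

## Robot

A 6-joint arm with a two-finger parallel gripper is mounted at the origin on the work surface. World frame = base frame: x ahead of the robot, y to its left, z up, the work surface at z = 0. Lengths are in mm, angles in degrees, forces in N, time in s.
With the tool pointing down it reaches from about 300 to 850 mm from the base axis. Payload 4.2 kg.
Tool frame: the origin (TCP) lies on the centre line of the jaws, within the pads' length; the fingertips stand env.nose_length ahead of it and the grasp point (between the pads) lies 2 mm behind it (env.nose_length is the distance from the TCP to the fingertips, in mm); z points along the fingers, y is the direction in which the jaws open and shut (so a half turn about z gives the same grasp; the last joint's range is limited). The gripper opens to 91 mm and grips with 3 to 60 N. Pads are 32 mm wide; open, the fingers measure 118 mm over their backs; the gripper's body (76 mm by 178 mm) begins 60 mm behind the grasp point.
Start: joints at [-1.146, 18.312, 89.639, -0, 72.044, -1.146], TCP at [575.014, 0, 230.976] pointing down, gripper open.
Joint ranges: [-177.97, 177.97], [-48.28, 115.42], [12.27, 149.76], [-77.06, 257.06], [2.81, 150.46], [-146.56, 146.56]. Speed limits (degrees/s): [147.25, 147.25, 180, 180, 180, 180].

## Interface

Orientations are given as [roll, pitch, yaw] about the fixed x, y, z axes, in that order (R = Rz(yaw) Ry(pitch) Rx(roll)).
In Python, from workcell import env gives the robot as it stands. The module is installed in compiled form; this text tells all that it offers.
- The arm moves only by the tool jog_arm, never from a script. Its argument "deltas" is a list that holds one entry, the list of rows, each a list of 5 numbers: the shift along the tool's x, y, z in m, then the turn about the tool's z in degrees, then the finger opening in m, from 0 to 0.0912. A call has 1 to 20 rows; each row is the pose to reach, as a shift and turn from the pose commanded when the call began, along the tool's axes at that moment; what a row does not reach only later rows make up. A row lasts 1/12 s, in which the tool goes at most 41.7 mm and 7.16 degrees, less where a joint would pass 70% of its speed; a pose out of reach is approached as far as the arm can. A call with a gripper value outside its range is refused whole. The fingers move at their own pace and stop on an object; "grip_force" is the grip in N (left out, the last holds). Time passes only in rows, so rows that repeat a pose let the fingers close. It gives the time, the measured TCP pose, the force and the opening at its end, in the units of the state.
- env.state(): the state, without advancing time (a new reading comes with each control period).
- env.grab_frame(name): name is "scene" or "side" or "wrist"; returns the picture (384x512x3 uint8, red, green, blue); there is no depth.
- env.camera_params(name): a dict with "fx", "fy", "cx", "cy" (pixels), "xyz" and "orientation" of the camera in the world. Camera axes: x right, y down, z forward; pixel columns grow to the right and rows downward; lengths in mm; the calibration is good to about 2 mm. The wrist camera is an equidistant fisheye: a pixel r from the principal point sees the ray r / f radians off the axis. A picture is of the moment at which its call begins: read the wrist's pose just before it. camera_params takes no time and is no camera call; for the wrist camera it gives the pose at the moment of the call.
- env.job_done(): hands the job in, once; it reports no verdict.
Trained networks look in the newest picture that a camera, given by its name, has taken for a name from the list of things; names that differ only in an ending like _2 or _b are one class to them, and where a whole thing is asked for, a point or a joint stands for the part that bears it (a point fixed in the world has none). Each returns a list of dicts, best first, with "conf" (0 to 1); they miss things now and then, are a little off and sometimes report something else, mostly with a low value. They report only what shows in the picture. A call takes as long as a camera call.
- env.look_for(camera, label): "xyz" ([x, y, z] in mm, in world coordinates, good to about 4 mm: the middle of the surface that is visible of it).
The state is a dict: "time_s": time; "qpos": joint angles; "qvel": joint speeds; "effort": joint torques, N m; "ee_pos": TCP position; "ee_rot": TCP orientation; "force": force on the tool from outside, world axes, zero at the start; "torque": the same for the moment, N m; "gripper_width": finger opening in mm.
Only numpy, scipy, OpenCV 4.12 (cv2) and the standard library are available. Lean on these libraries where they do the work, as an engineer would, in place of code of your own. Each camera call takes 0.05 s, during which the arm holds its last target.

## Task

The adjustable wrench lies round the big nut on the clamped sprocket, but its jaw stands too wide. Roll its worm (do not push the jaw itself, and do not let the nut turn yet) until the jaw closes snugly on the nut, then push the handle to tighten the nut clockwise by an eighth of a turn (45 degrees), so that the handle ends midway between the two yellow lines on the sprocket. Leave the wrench snug on the nut, let go, and leave the other things on the bench alone.

Things in the scene. Friction and masses are not known exactly. Their poses are not given: they have to be found in the camera images.
- hub: Fixed fixture, place and yaw vary: blue base plate 150 x 150 x 12 mm, a post, and on top a clamped steel sprocket, a flat disc of radius 75 mm (teeth to 82 mm), its top face 60 mm above the bench. Origin on the nut's vertical axis at bench height, z up. The nut's axis never moves.
- target (a point): Point 60 mm from the nut's axis on the sprocket's top face, midway between the two yellow radial lines (12 degrees either side of it, 39 to 75 mm from the axis). It lies at 120 degrees counter-clockwise (from above) from the hub's x axis. The handle's centre line, which starts near 165 degrees, must end over it.
- nut_top (a point): Centre of the top face of the brass-coloured hexagon nut, 81 mm above the bench. The nut is 36 mm across flats, 41.6 mm over corners, 21 mm high. It turns about its vertical axis against friction of about 0.22 N m (about 2 N at the handle) and never comes off.
- nut (a joint): Angle of the nut (rad): 0 at the start, growing as it turns clockwise seen from above (the tightening way). Target 0.785. It stays where it is left.
- wrench: Loose adjustable wrench, 200 mm long, 0.55 kg, flat on the sprocket round the nut. Origin on its underside where the nut's axis belongs (at the start within 5 mm of it), z up, jaws open to +x; x axis at the start within 3 degrees of the hub's. Red handle points to 165 degrees counter-clockwise from its x axis. Head 20 mm thick, 67 mm wide, from 21 mm ahead of the origin to 72 mm behind it.
- jaw_face (a point): Middle of the gripping face of the dark movable jaw (on the wrench's +y side, 43 x 15 x 20 mm). The fixed steel jaw is on the -y side, its face 18 mm from the wrench's origin. Closing the jaw squares the wrench up with the nut's flats. Do not push the jaw itself.
- jaw (a joint): Travel of the movable jaw (m) towards the fixed jaw; gap between the jaw faces = 0.050 minus this. Starts between 0.002 and 0.0075. Snug on the nut at about 0.014 (36 mm gap); at least 0.012 counts as snug. Driven by the worm, 2.5 mm per radian; holds itself where it is left.
- worm (a joint): Angle of the worm (rad), growing as the jaw closes. Snug at about 5.6 rad.
- worm_top (a point): Top of the knurled brass worm, a roller of radius 12 mm, 22 mm long, axis along the wrench's y, 47 mm behind the wrench's origin; 25 mm above its underside, 5 mm above the head, 4 mm above the nut. Press down lightly (4 to 12 N) and drag along the wrench's +x, towards the nut: it rolls by friction (resists with 2.7 N), closing the jaw, 12 mm of drag a radian; a finger slips once snug. Backwards opens.
- handle (a point): Point on the red handle's centre line at mid thickness, 135 mm from the nut's axis, 70 mm above the bench. The handle is 21 mm wide, 10 mm thick (underside 65 mm above the bench, free beneath outside the sprocket), from 67 to 181 mm from the axis. Push it sideways, clockwise seen from above.
- caliper: Digital caliper, 190 mm, lying near the fixture; leave alone.
- spare_sprocket: Dark spare sprocket lying flat, 164 mm across, 8 mm thick; leave alone.
- flange: Dark flanged hub, 100 mm across, 50 mm high; leave alone.
- hammer: Hammer, 260 mm, lying; leave alone.
- screwdriver: Screwdriver with orange handle, 200 mm, lying; leave alone.
- spray: Grey spray can, 64 mm across, 190 mm high; leave alone.
- tin: Open aluminium tin, 80 mm across, 60 mm high; leave alone.

How it is judged:
By the outcome, as a careful person would: the job done as asked, in the order asked, and still so for the second after the job is handed in, with the robot touching nothing.
It also fails if it takes over 58 s, if anything falls off the work surface, if the arm or the gripper's body presses on something with over 40 N, if the wrist force passes 120 N, or if a joint passes its speed limit or range.

## Working session

There is one attempt and no reset: what is moved stays moved. The work goes in short steps, Python scripts to look and compute and a tool call to move; the robot and the scene stay as the last step left them, time stands still between calls to the robot, and variables do not carry over. Pictures are saved under pics/ and viewed, and the job is handed in when it is done.

Besides the shell and the picture viewer there is one more tool, called after "Request:" in YAML: its name, and indented under it one key for each argument. jog_arm: Moves the arm, as the interface text tells. Its arguments: {"type":"object","properties":{"deltas":{"type":"array"},"grip_force":{"type":"number"}},"required":["deltas"]}

```bash
mkdir -p pics
python3 - <<'E'
from workcell import env
import cv2
s=env.state();print(s['time_s'],s['ee_pos'],s['ee_rot'],s['force'],s['gripper_width'],env.nose_length)
for c in ['scene','side','wrist']:
    p=env.camera_params(c);print(c,p)
    im=env.grab_frame(c);cv2.imwrite(f'pics/{c}0.png',im[:,:,::-1])
    for l in ['worm_top','nut_top','handle','target','jaw_face']:
        print(l,[(r['xyz'],r['conf']) for r in env.look_for(c,l)[:2]])
print(env.state()['time_s'])
E
```

```text
0.0 [5.74520950e+02 9.71003008e-03 2.30130254e+02] [-1.79897307e+02  7.77655379e-04  9.00023559e+01] [ 0.08434472 -0.22102028 -0.20969486] 91.19884425091793 17.0
scene {'fx': 447.2204298306697, 'fy': 447.2204298306697, 'cx': 251.5237733300514, 'cy': 198.21497170797636, 'xyz': array([ 826.17671153, -570.96393497, 1207.19991946]), 'orientation': array([-151.01110371,    0.3198069 ,   27.93075868])}
worm_top [([486.0, -134.5, 80.1], 0.86), ([635.0, -401.9, 11.9], 0.66)]
nut_top [([521.6, -170.4, 78.8], 0.55), ([308.0, 272.0, 20.3], 0.42)]
handle [([486.9, -129.8, 82.9], 0.78), ([522.3, -175.5, 77.3], 0.18)]
target [([537.6, -193.5, 60.4], 0.69)]
jaw_face [([545.5, -149.0, 75.4], 0.51)]
side {'fx': 430.9093282722751, 'fy': 430.9093282722751, 'cx': 250.73868180588553, 'cy': 196.1339885524958, 'xyz': array([-130.95014274,  835.59666479, 1164.49146562]), 'orientation': array([-134.97306569,    1.1649052 , -143.70008816])}
worm_top [([475.0, -122.3, 74.1], 0.87)]
nut_top []
handle [([482.8, -119.3, 80.8], 0.75)]
target [([512.5, -156.2, 62.2], 0.68)]
jaw_face [([537.0, -132.3, 80.3], 0.51), ([728.5, 207.0, 36.3], 0.38)]
wrist {'fx': 297.3186396354542, 'fy': 297.3186396354542, 'cx': 253.44758223389076, 'cy': 190.34286302026186, 'xyz': array([573.94485543,  68.94426488, 385.30288872]), 'orientation': array([1.65693858e+02, 3.17651493e-02, 7.58184986e-03])}
worm_top [([493.1, -125.4, 76.7], 0.56)]
nut_top [([520.5, -150.7, 70.0], 0.58), ([491.7, -131.6, 80.4], 0.53)]
handle [([491.7, -123.2, 77.5], 0.9)]
target [([547.1, -124.7, 61.5], 0.7)]
jaw_face [([538.5, -135.0, 78.5], 0.66), ([523.0, -150.9, 70.7], 0.58)]
0.9
```

View pics/scene0.png

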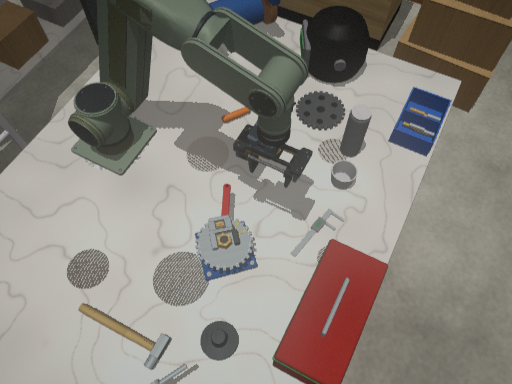

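View pics/wrist0.png

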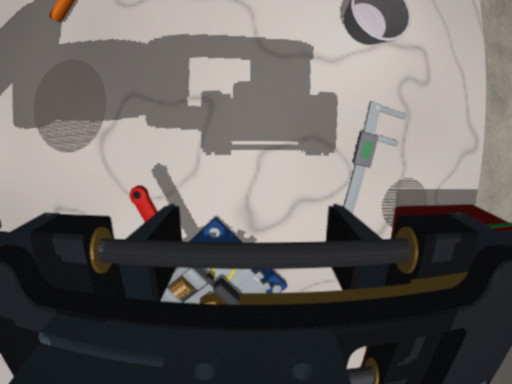

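View pics/side0.png

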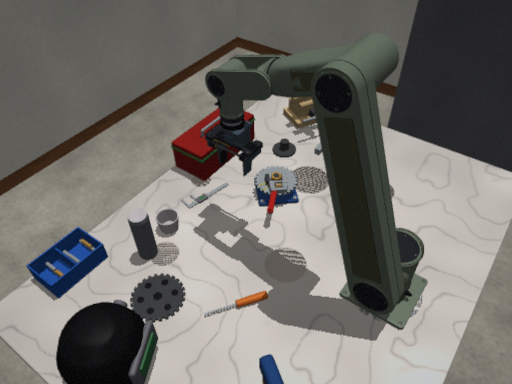

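Request:
jog_arm:
  deltas:
    - [[-0.04, -0.01, -0.01, 0, 0.0], [-0.08, -0.02, -0.02, 0, 0.0], [-0.12, -0.03, -0.03, 0, 0.0], [-0.16, -0.04, -0.04, 0, 0.0], [-0.2, -0.05, -0.05, 0, 0.0], [-0.24, -0.06, -0.06, 0, 0.0], [-0.26, -0.06, -0.06, 0, 0.0], [-0.26, -0.06, -0.06, 0, 0.0], [-0.26, -0.06, -0.06, 0, 0.0]]
  grip_force: 20

```text
time_s: 1.65
ee_pos: [514.7, -261.0, 290.8]
ee_rot: [180.0, -0.0, 89.8]
force: [0.6, -0.1, 0.5]
gripper_width: 33.9
```

Run:
```python
from workcell import env
import cv2
s=env.state();print(s['time_s'],s['ee_pos'],s['ee_rot'],s['force'],s['gripper_width'])
for c in ['wrist','scene']:
    p=env.camera_params(c);print(c,p)
    im=env.grab_frame(c);cv2.imwrite(f'pics/{c}1raw.png',im[:,:,::-1])
    if c=='wrist':cv2.imwrite('pics/wrist1.png',cv2.resize(im[:,:,::-1],(768,576)))
    else: cv2.imwrite('pics/scene1c.png',cv2.resize(im[170:290,160:320,::-1],(800,600),interpolation=cv2.INTER_CUBIC))
    for l in ['worm_top','nut_top','handle','target','jaw_face']:
        print(l,[(r['xyz'],r['conf']) for r in env.look_for(c,l)[:2]])
print(env.state()['time_s'])
```

```text
1.65 [ 514.68615188 -261.02974756  290.80063019] [ 1.79995757e+02 -3.40623022e-02  8.98463957e+01] [ 0.57402688 -0.11737559  0.4887129 ] 33.927410266749455
wrist {'fx': 297.3186396354542, 'fy': 297.3186396354542, 'cx': 253.44758223389076, 'cy': 190.34286302026186, 'xyz': array([ 513.8034268 , -192.18052241,  445.16792746]), 'orientation': array([ 1.65727504e+02,  3.23040295e-02, -1.46288886e-01])}
worm_top [([488.8, -132.6, 78.9], 0.77)]
nut_top [([519.1, -169.2, 78.3], 0.78)]
handle [([485.3, -130.0, 79.3], 0.87), ([614.5, -356.3, 12.5], 0.54)]
target [([525.1, -179.5, 57.5], 0.83)]
jaw_face [([540.9, -144.8, 80.3], 0.84)]
scene {'fx': 447.2204298306697, 'fy': 447.2204298306697, 'cx': 251.5237733300514, 'cy': 198.21497170797636, 'xyz': array([ 826.17671153, -570.96393497, 1207.19991946]), 'orientation': array([-151.01110371,    0.3198069 ,   27.93075868])}
worm_top [([725.2, 216.3, 33.6], 0.72), ([470.6, -101.2, 77.3], 0.56)]
nut_top [([531.7, -171.8, 77.8], 0.61)]
handle [([470.6, -98.4, 74.7], 0.57)]
target [([542.5, -202.8, 61.3], 0.64)]
jaw_face [([545.5, -149.8, 76.7], 0.49)]
2.25
```

View pics/wrist1.png

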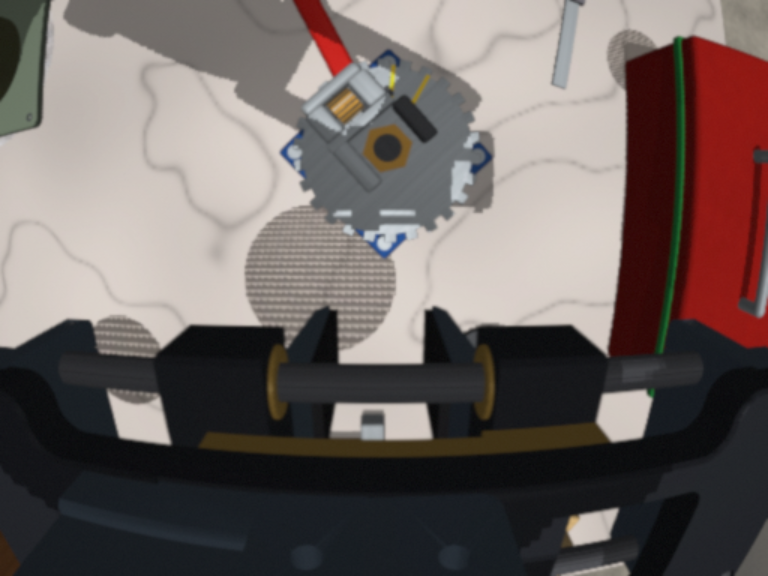

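View pics/scene1c.png

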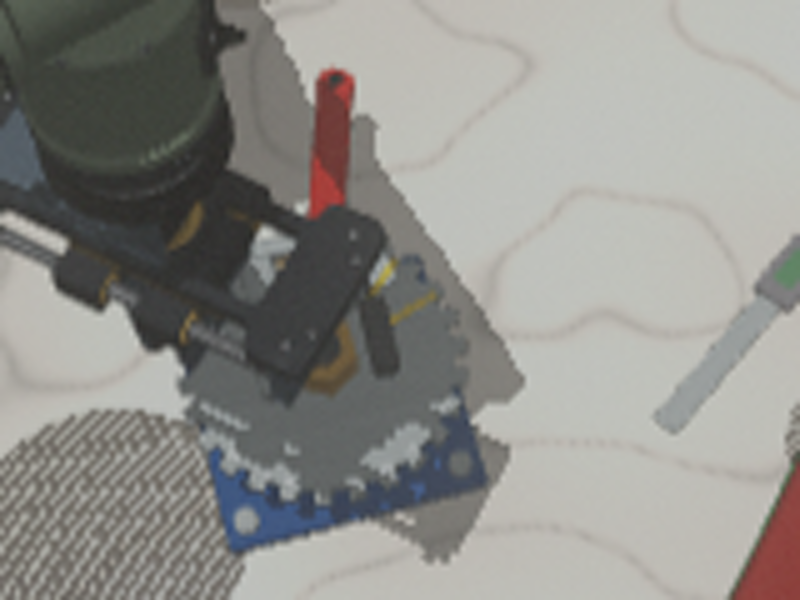

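```bash
cat > h.py <<'E'
import numpy as np,cv2
from scipy.spatial.transform import Rotation as R
def ray(p,u,v,fish):
    x=np.array([(u-p['cx'])/p['fx'],(v-p['cy'])/p['fy']])
    if fish:
        t=np.hypot(*x); d=np.array([*(x/t*np.sin(t)),np.cos(t)]) if t>0 else np.array([0,0,1.])
    else: d=np.array([*x,1.])
    return R.from_euler('xyz',p['orientation'],degrees=True).as_matrix()@d
def onz(p,u,v,z,fish):
    d=ray(p,u,v,fish);c=np.array(p['xyz']);return c+d*(z-c[2])/d[2]
def proj(p,X,fish):
    d=R.from_euler('xyz',p['orientation'],degrees=True).as_matrix().T@(np.array(X,float)-p['xyz'])
    if fish:
        r=np.hypot(d[0],d[1]);t=np.arctan2(r,d[2]);x=d[:2]/r*t
    else:x=d[:2]/d[2]
    return x[0]*p['fx']+p['cx'],x[1]*p['fy']+p['cy']
E
python3 - <<'E'
import cv2
im=cv2.imread('pics/wrist1raw.png')
cv2.imwrite('pics/w1c.png',cv2.resize(im[0:150,180:340],(800,750)[:2],interpolation=cv2.INTER_CUBIC)[:600])
E
```

```text
(no output)
```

View pics/w1c.png

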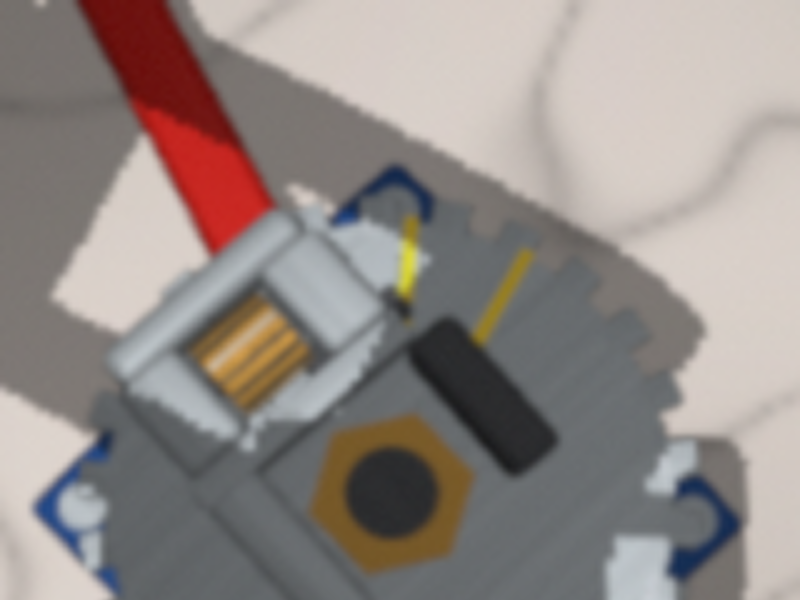

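Run:
```python
from h import *
p={'fx':297.3186396354542,'fy':297.3186396354542,'cx':253.44758223389076,'cy':190.34286302026186,'xyz':np.array([513.8034,-192.1805,445.1679]),'orientation':np.array([165.7275,0.0323,-0.1463])}
f=lambda x,y,z:onz(p,x/5+179.9,y/5-.1,z,True)[:2]
nut=f(392,492,81);worm=f(252,350,84.5)
print('nut',nut,'worm',worm)
hexp=np.array([(343,430),(417,412),(474,475),(452,555),(370,574),(310,513)])
H=np.array([f(*q,81) for q in hexp]);print('hexc',H.mean(0),np.hypot(*(H-H.mean(0)).T),np.degrees(np.arctan2(*(H-H.mean(0)).T[::-1])))
ang=lambda a,b:np.degrees(np.arctan2(*(b-a)[::-1]))
j1,j2=f(430,335,80),f(537,457,80);print('jaw',j1,j2,ang(j1,j2),np.hypot(*(j2-j1)))
j1,j2=f(413,348,80),f(517,475,80);print('jaw inner',j1,j2,ang(j1,j2))
j1,j2=f(262,470,80),f(375,590,80);print('fixed',j1,j2,ang(j1,j2))
n=H.mean(0)
for q in [(413,215),(407,320),(530,250),(480,345)]:
  a=f(*q,60);print('yl',a,ang(n,a),np.hypot(*(a-n)))
for q in [((210,250),(80,0)),((270,210),(160,0))]:
  a,b=f(*q[0],75),f(*q[1],75);print('hand',a,b,ang(a,b))
a=(f(120,370,80)+f(300,220,80))/2;print(a)
print('worm rel',worm-n,ang(n,worm),np.hypot(*(worm-n)))
wc=[f(*q,z) for q,z in (((192,350),82),((258,292),82),((312,355),82),((247,412),82))];print(wc)
```

```text
nut [ 519.51453298 -170.1356369 ] worm [ 486.03622639 -135.09033881]
hexc [ 520.09039599 -170.32925871] [19.84119869 20.71185738 19.78992867 20.63508095 20.78326889 20.98329595] [ 128.54911651   74.60090526   13.1775641   -47.48301263 -106.60467343
 -166.57749806]
jaw [ 528.82807262 -130.91919384] [ 554.80446612 -161.01354348] -49.2003843438327 39.75478461255418
jaw inner [ 524.69854868 -134.22916033] [ 549.91336251 -165.58013935] -51.19114381755139
fixed [ 488.03262588 -164.37697679] [ 515.35875884 -194.17328647] -47.476129723654516
yl [525.44151274 -95.11143366] 85.93074209330479 75.40792833439421
yl [ 523.78741324 -123.6009727 ] 85.47633387765684 46.87430693140181
yl [ 555.49800442 -104.11048114] 61.86629613455394 75.09077997648743
yl [ 542.44445655 -130.0540823 ] 60.96827050927734 46.06293367242868
hand [ 474.86867482 -107.36710861] [440.71765121 -35.95401684] 115.55796462020048
hand [489.7131824 -97.2584855] [461.41907803 -37.5769705 ] 115.36492310840073
[ 475.31124041 -119.80125608]
worm rel [-34.05416961  35.2389199 ] 134.02047118381347 49.004774695083974
[array([ 471.26958901, -134.26819616]), array([ 487.29739344, -120.08331225]), array([ 500.32603175, -136.21161402]), array([ 484.60216234, -150.12917072])]
```

Request:
jog_arm:
  deltas:
    - [[0.035, -0.01, 0.01, -7, 0.0], [0.07, -0.02, 0.02, -14, 0.0], [0.105, -0.03, 0.03, -21, 0.0], [0.135, -0.038, 0.05, -28, 0.0], [0.1355, -0.038, 0.09, -35, 0.0], [0.1355, -0.038, 0.13, -41.7, 0.0], [0.1355, -0.038, 0.165, -41.7, 0.0], [0.1355, -0.038, 0.176, -41.7, 0.0], [0.1355, -0.038, 0.176, -41.7, 0.0], [0.1355, -0.038, 0.176, -41.7, 0.0]]

```text
time_s: 3.08
ee_pos: [477.2, -124.5, 114.9]
ee_rot: [-180.0, -0.0, 131.7]
force: [0.1, 0.3, 0.5]
gripper_width: 0.3
```

```bash
cat > snap.py <<'E'
from workcell import env
import cv2,sys
from h import *
n=sys.argv[1]
s=env.state();print(s['time_s'],s['ee_pos'].round(1),s['ee_rot'].round(1),s['force'].round(1),s['gripper_width'])
p=env.camera_params('wrist');print(p['xyz'].round(1),p['orientation'].round(2))
im=env.grab_frame('wrist');cv2.imwrite(f'pics/w{n}raw.png',im[:,:,::-1])
np.save(f'p{n}.npy',p,allow_pickle=True)
cv2.imwrite(f'pics/w{n}.png',cv2.resize(im[:,:,::-1],(768,576),interpolation=cv2.INTER_CUBIC))
if len(sys.argv)>2:
    im=env.grab_frame('side');cv2.imwrite(f'pics/s{n}.png',cv2.resize(im[150:240,220:340,::-1],(800,600),interpolation=cv2.INTER_CUBIC))
E
python3 snap.py 2 s
```

```text
3.0833 [ 477.2 -124.5  114.9] [-180.    -0.   131.7] [0.1 0.3 0.5] 0.2925665397420133
[430.2 -73.1 269.3] [1.6575e+02 7.0000e-02 4.1710e+01]
```

View pics/w2.png

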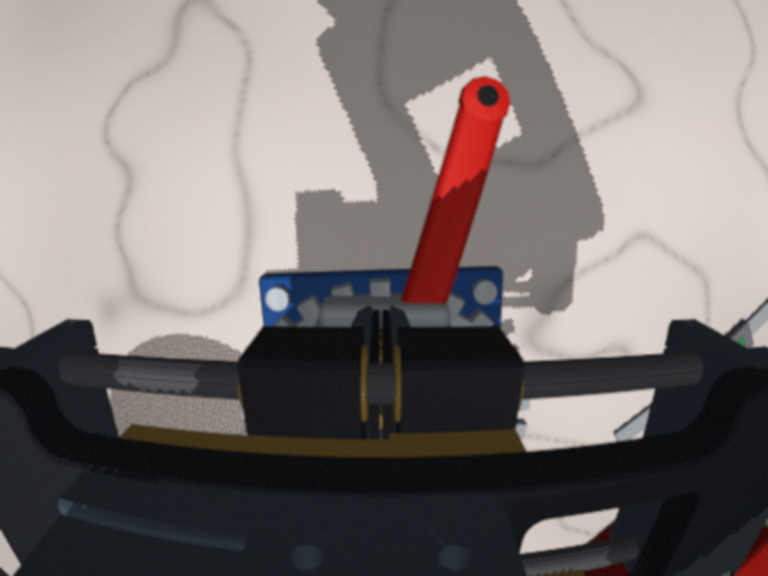

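View pics/s2.png

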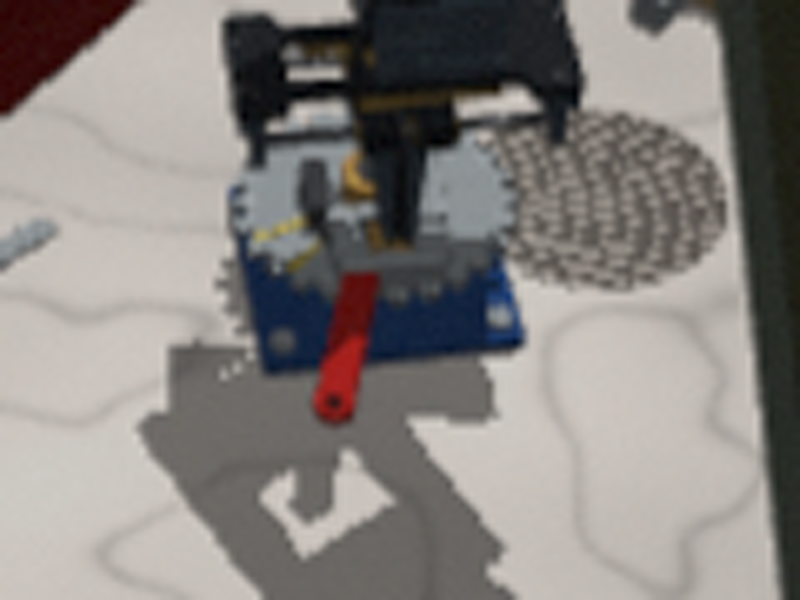

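Request:
jog_arm:
  deltas:
    - [[0, 0, 0.006, 0, 0.0], [0, 0, 0.011, 0, 0.0], [0, 0, 0.0115, 0, 0.0], [0, 0, 0.0115, 0, 0.0]]

```text
time_s: 3.52
ee_pos: [476.9, -124.5, 103.4]
ee_rot: [-180.0, -0.0, 131.7]
force: [0.7, 0.6, 0.5]
gripper_width: 0.6
```

Request:
jog_arm:
  deltas:
    - [[0, 0, 0.0005, 0, 0.0], [0, 0, 0.001, 0, 0.0], [0, 0, 0.001, 0, 0.0]]

```text
time_s: 3.77
ee_pos: [477.1, -124.5, 102.5]
ee_rot: [180.0, 0.0, 131.7]
force: [0.5, 0.1, -0.3]
gripper_width: 0.7
```

Request:
jog_arm:
  deltas:
    - [[0, 0, 0.0005, 0, 0.0], [0, 0, 0.001, 0, 0.0], [0, 0, 0.001, 0, 0.0]]

```text
time_s: 4.02
ee_pos: [477.2, -124.5, 102.1]
ee_rot: [180.0, 0.0, 131.7]
force: [-2.2, -0.1, 4.8]
gripper_width: 0.3
```

Request:
jog_arm:
  deltas:
    - [[-0.001, 0, 0.0004, 0, 0.0], [-0.003, 0, 0.0004, 0, 0.0], [-0.005, 0, 0.0004, 0, 0.0], [-0.007, 0, 0.0004, 0, 0.0], [-0.009, 0, 0.0004, 0, 0.0], [-0.011, 0, 0.0004, 0, 0.0]]

```text
time_s: 4.52
ee_pos: [484.0, -132.3, 102.0]
ee_rot: [180.0, -0.1, 131.7]
force: [-2.8, 2.7, 8.5]
gripper_width: 0.9
```

Request:
jog_arm:
  deltas:
    - [[-0.002, 0, 0, 0, 0.0], [-0.004, 0, 0, 0, 0.0], [-0.006, 0, 0, 0, 0.0], [-0.008, 0, 0, 0, 0.0], [-0.01, 0, 0, 0, 0.0], [-0.012, 0, 0, 0, 0.0], [-0.014, 0, 0, 0, 0.0]]

```text
time_s: 5.1
ee_pos: [493.0, -142.8, 102.0]
ee_rot: [-180.0, -0.1, 131.7]
force: [-4.2, 1.3, 9.2]
gripper_width: 0.6
```

```bash
python3 snap.py 3 s
```

```text
5.1 [ 493.  -142.8  102. ] [-1.800e+02 -1.000e-01  1.317e+02] [-4.2  1.3  9.2] 0.5796712232377895
[446.2 -91.5 256.4] [1.6581e+02 8.0000e-02 4.1700e+01]
```

View pics/w3.png

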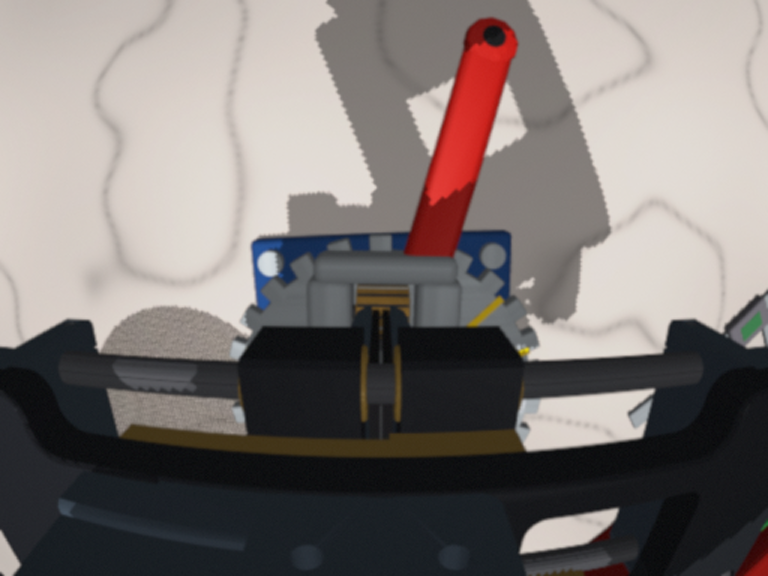

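View pics/s3.png

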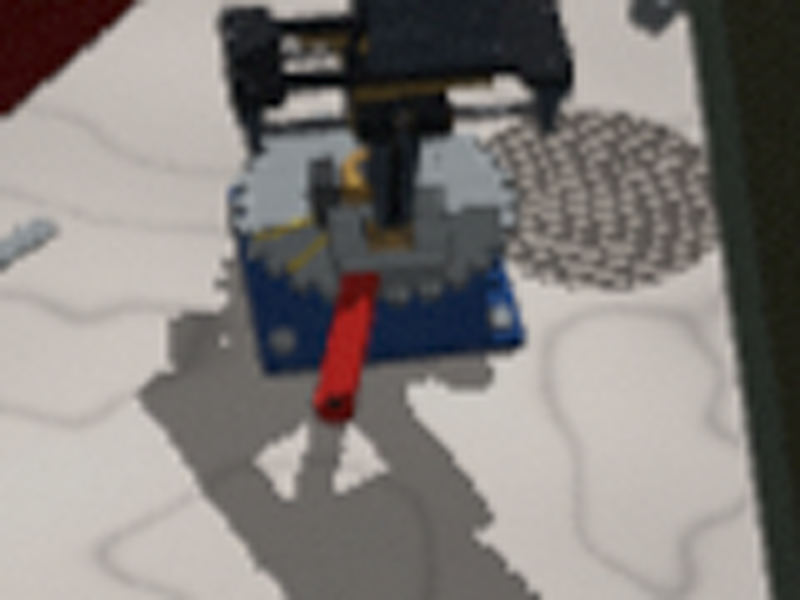

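Request:
jog_arm:
  deltas:
    - [[0, 0, -0.006, 0, 0.0], [0.013, 0, -0.006, 0, 0.0], [0.026, 0, -0.006, 0, 0.0], [0.026, 0, -0.002, 0, 0.0], [0.026, 0, -0.001, 0, 0.0], [0.026, 0, 0, 0, 0.0], [0.026, 0, 0, 0, 0.0]]

```text
time_s: 5.78
ee_pos: [475.6, -123.6, 102.0]
ee_rot: [-179.9, -0.0, 131.7]
force: [-5.1, 1.1, 10.4]
gripper_width: 0.6
```

Request:
jog_arm:
  deltas:
    - [[-0.002, 0, 0, 0, 0.0], [-0.004, 0, 0, 0, 0.0], [-0.006, 0, 0, 0, 0.0], [-0.008, 0, 0, 0, 0.0], [-0.01, 0, 0, 0, 0.0], [-0.012, 0, 0, 0, 0.0]]

```text
time_s: 6.28
ee_pos: [483.5, -132.5, 102.0]
ee_rot: [-179.9, -0.1, 131.7]
force: [-4.5, 2.6, 11.7]
gripper_width: 0.3
```

Request:
jog_arm:
  deltas:
    - [[-0.002, 0, 0, 0, 0.0], [-0.004, 0, 0, 0, 0.0], [-0.006, 0, 0, 0, 0.0]]

```text
time_s: 6.53
ee_pos: [487.7, -136.7, 101.9]
ee_rot: [-180.0, -0.1, 131.7]
force: [-3.7, 2.6, 10.8]
gripper_width: 0.7
```

Request:
jog_arm:
  deltas:
    - [[-0.002, 0, 0, 0, 0.0], [-0.004, 0, 0, 0, 0.0]]

```text
time_s: 6.7
ee_pos: [490.6, -139.5, 101.9]
ee_rot: [180.0, -0.1, 131.7]
force: [-2.8, 2.7, 10.4]
gripper_width: 0.5
```

Request:
jog_arm:
  deltas:
    - [[-0.002, 0, 0, 0, 0.0], [-0.004, 0, 0, 0, 0.0]]

```text
time_s: 6.87
ee_pos: [492.6, -141.7, 101.9]
ee_rot: [180.0, -0.2, 131.7]
force: [-4.8, 6.3, 14.2]
gripper_width: 0.4
```

Request:
jog_arm:
  deltas:
    - [[0, 0, -0.006, 0, 0.0], [0.01, 0, -0.03, 0, 0.0], [0.02, 0, -0.07, 0, 0.0], [0.0, 0, -0.11, 0, 0.0], [-0.04, 0, -0.12, 0, 0.0], [-0.08, 0, -0.12, 0, 0.0], [-0.11, 0, -0.12, 0, 0.0], [-0.11, 0, -0.12, 0, 0.0]]

```text
time_s: 7.53
ee_pos: [570.4, -229.5, 220.3]
ee_rot: [180.0, 0.3, 131.6]
force: [0.5, 0.4, 0.0]
gripper_width: 0.5
```

```bash
python3 snap.py 4
python3 - <<'E'
import cv2
im=cv2.imread('pics/w4raw.png')
cv2.imwrite('pics/w4c.png',cv2.resize(im[60:220,170:340],(797,750),interpolation=cv2.INTER_CUBIC)[:600])
E
```

```text
7.5333 [ 570.4 -229.5  220.3] [180.    0.3 131.6] [0.5 0.4 0. ] 0.5384131923477657
[ 522.9 -177.5  374.3] [1.6546e+02 3.0000e-02 4.1590e+01]
```

View pics/w4.png

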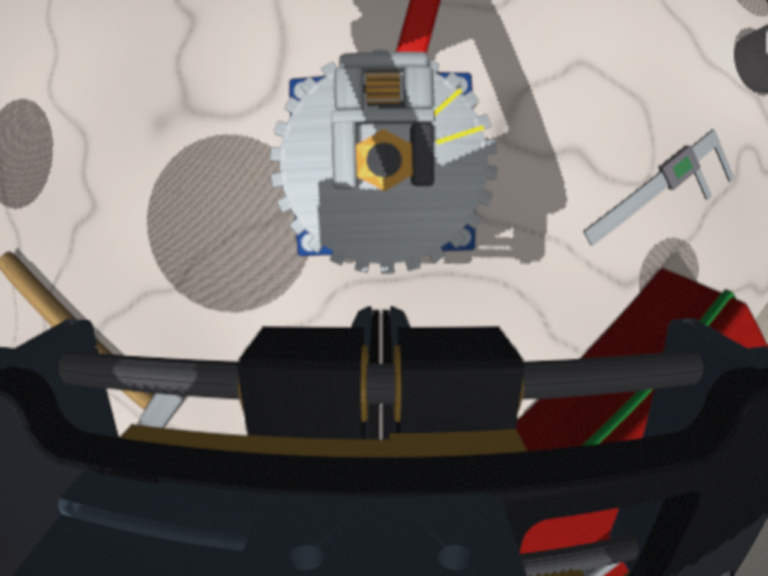

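Run:
```python
import cv2
im=cv2.imread('pics/w4raw.png')
cv2.imwrite('pics/w4d.png',cv2.resize(im[25:137,190:340],(800,597),interpolation=cv2.INTER_CUBIC))
```

```text
(no output)
```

View pics/w4d.png

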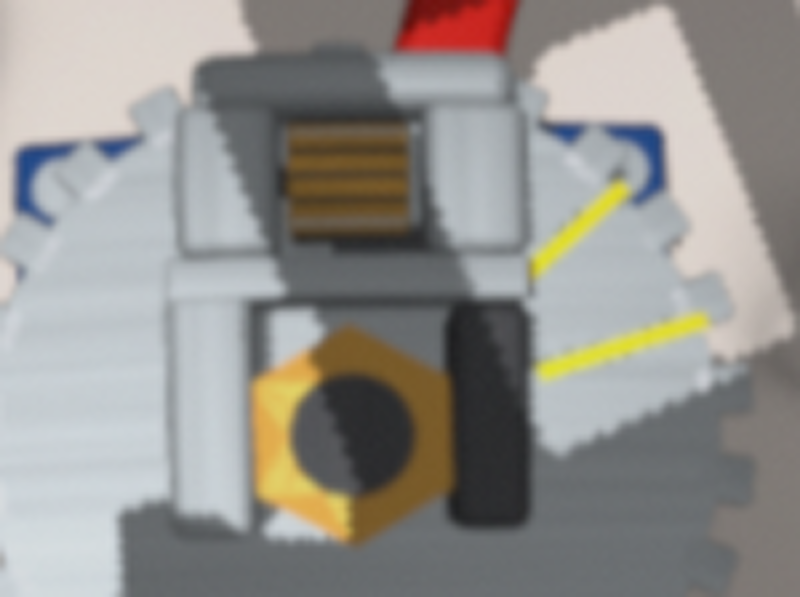

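Request:
jog_arm:
  deltas:
    - [[0.04, 0, 0.0, 0, 0.0], [0.08, 0, 0.01, 0, 0.0], [0.115, 0, 0.03, 0, 0.0], [0.125, 0, 0.07, 0, 0.0], [0.125, 0, 0.105, 0, 0.0], [0.125, 0, 0.116, 0, 0.0], [0.125, 0, 0.119, 0, 0.0], [0.125, 0, 0.12, 0, 0.0], [0.125, 0, 0.12, 0, 0.0]]

```text
time_s: 8.33
ee_pos: [479.4, -130.1, 101.9]
ee_rot: [-179.8, -0.4, 131.7]
force: [-9.1, 2.7, 14.8]
gripper_width: 0.6
```

Request:
jog_arm:
  deltas:
    - [[-0.002, 0, 0, 0, 0.0], [-0.004, 0, 0, 0, 0.0]]

```text
time_s: 8.5
ee_pos: [480.8, -131.6, 101.9]
ee_rot: [-179.8, -0.6, 131.7]
force: [-12.2, 9.0, 19.0]
gripper_width: 0.2
```

Request:
jog_arm:
  deltas:
    - [[-0.002, 0, 0, 0, 0.0], [-0.004, 0, 0, 0, 0.0]]

```text
time_s: 8.67
ee_pos: [482.5, -133.4, 101.9]
ee_rot: [-179.8, -0.8, 131.6]
force: [-10.6, 9.8, 19.0]
gripper_width: 0.7
```

Request:
jog_arm:
  deltas:
    - [[-0.002, 0, 0, 0, 0.0], [-0.004, 0, 0, 0, 0.0]]

```text
time_s: 8.83
ee_pos: [486.1, -136.8, 101.8]
ee_rot: [-179.8, -0.7, 131.7]
force: [-9.9, 10.1, 17.5]
gripper_width: 0.2
```

Request:
jog_arm:
  deltas:
    - [[0, 0, -0.01, 0, 0.0], [0, 0, -0.05, 0, 0.0], [0, 0, -0.09, 0, 0.0], [-0.04, 0, -0.12, 0, 0.0], [-0.08, 0, -0.12, 0, 0.0], [-0.11, 0, -0.12, 0, 0.0], [-0.11, 0, -0.12, 0, 0.0], [-0.11, 0, -0.12, 0, 0.0]]

```text
time_s: 9.5
ee_pos: [564.8, -223.4, 220.3]
ee_rot: [-180.0, -0.1, 131.6]
force: [-0.4, 0.1, -0.6]
gripper_width: 0.5
```

```bash
python3 snap.py 5
python3 - <<'E'
import cv2
im=cv2.imread('pics/w5raw.png')
cv2.imwrite('pics/w5d.png',cv2.resize(im[0:112,190:340],(800,597),interpolation=cv2.INTER_CUBIC))
E
```

```text
9.5 [ 564.8 -223.4  220.3] [-1.800e+02 -1.000e-01  1.316e+02] [-0.4  0.1 -0.6] 0.5222892224387332
[ 518.  -172.   374.7] [1.6579e+02 9.0000e-02 4.1650e+01]
```

View pics/w5.png

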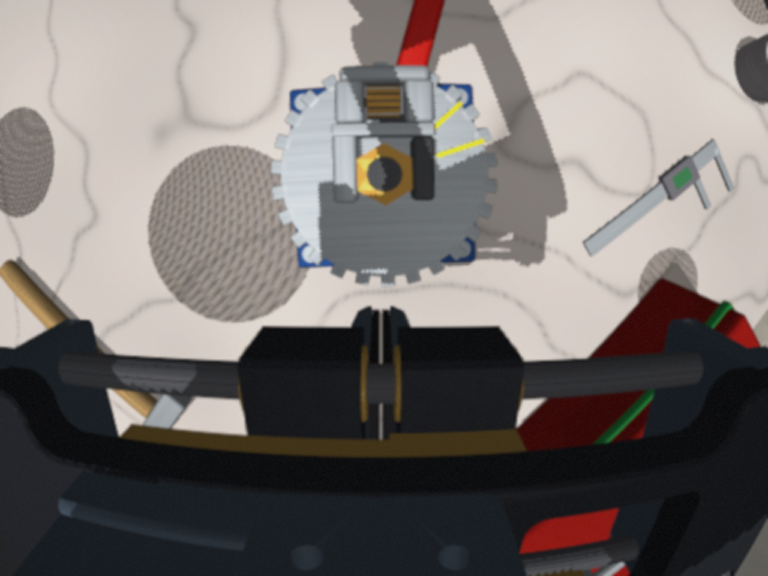

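View pics/w5d.png

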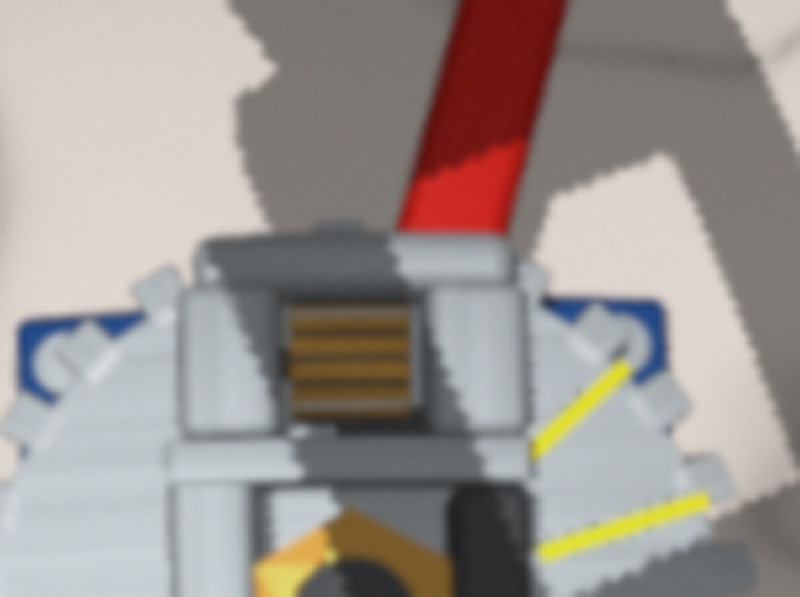

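Run:
```python
from h import *
p=np.load('p5.npy',allow_pickle=True).item()
f=lambda x,y,z:onz(p,x/5.333+189.9,y/5.333-.1,z,True)[:2]
g=lambda x,y,z:onz(p,x/1.5-.17,y/1.5-.17,z,True)[:2]
ang=lambda a,b:np.degrees(np.arctan2(*(b-a)[::-1]))
n=g(385,174,81);print('nut',n)
# from w4
p4=p;p=np.load('p4.npy',allow_pickle=True).item();
f4=lambda x,y,z:onz(p,x/5.333+189.9,y/5.333+24.9,z,True)[:2]
H=np.array([f4(*q,81) for q in [(350,325),(252,380),(255,500),(355,545),(455,490),(452,377)]])
n4=H.mean(0);print('nut4',n4,np.hypot(*(H-n4).T),np.degrees(np.arctan2(*(H-n4).T[::-1]))%60)
a,b=f4(249,300,80),f4(247,530,80);c,d=f4(449,310,80),f4(450,520,80);print('fixed',ang(a,b),'jaw',ang(c,d)); t=np.radians(ang(a,b));print('gap',[(q-a)@np.array([-np.sin(t),np.cos(t)]) for q in (c,d)],(n4-a)@np.array([-np.sin(t),np.cos(t)]))
p=p4
for q in [(630,365),(535,450),(710,500),(540,553)]:
  a=f(*q,60);print('yl',ang(n4,a),np.hypot(*(a-n4)))
a,b=f(398,232,75),f(462,0,75);c,d=f(508,232,75),f(568,0,75)
print('hand',ang(a,b),ang(c,d),ang((a+c)/2,(b+d)/2),(a+c)/2,(b+d)/2,ang(n4,(b+d)/2),np.hypot(*(a-c)))
w=f(350,358,84.5);print('worm',w,ang(n4,w),np.hypot(*(w-n4)))
```

```text
nut [ 519.41606156 -169.77611901]
nut4 [ 519.3291041  -169.74781817] [20.569347   21.20040154 21.544662   20.23730669 21.15550436 21.13920721] [13.23992789 12.18148893 14.92756603 12.56769128 13.60533688 13.04378465]
fixed -49.088576309678885 jaw -47.91286818255037
gap [np.float64(36.59867088828904), np.float64(37.40222193780258)] 19.351962423773465
yl 85.34553810081826 75.47038950419402
yl 85.43240053610472 49.232016082885444
yl 61.33515462473606 75.29896726357136
yl 61.77525594708749 39.000413335417775
hand 117.3868512336426 117.74169363155288 117.5650871823612 [ 483.42246746 -101.60332731] [459.87100908 -56.48660494] 117.69786988752087 20.691639951031586
worm [ 486.73777348 -134.50099796] 132.7583306273045 48.005553497442044
```

Request:
jog_arm:
  deltas:
    - [[0.04, 0, 0, 5, 0.0], [0.08, 0, 0, 10, 0.0], [0.12, 0, 0, 14, 0.0], [0.16, 0, 0, 14, 0.0], [0.2, 0, 0, 14, 0.0], [0.21, 0, 0.02, 14, 0.0], [0.21, 0, 0.055, 14, 0.0], [0.21, 0, 0.08, 14, 0.0], [0.21, 0, 0.08, 14, 0.0]]

```text
time_s: 10.3
ee_pos: [419.7, -64.3, 137.4]
ee_rot: [-179.5, -0.4, 117.8]
force: [-0.5, 0.4, -0.6]
gripper_width: 0.3
```

```bash
python3 snap.py 6 s
```

```text
10.3 [419.7 -64.3 137.4] [-179.5   -0.4  117.8] [-0.5  0.4 -0.6] 0.3403800947944815
[388.   -3.6 292.1] [166.08   0.51  27.81]
```

View pics/w6.png

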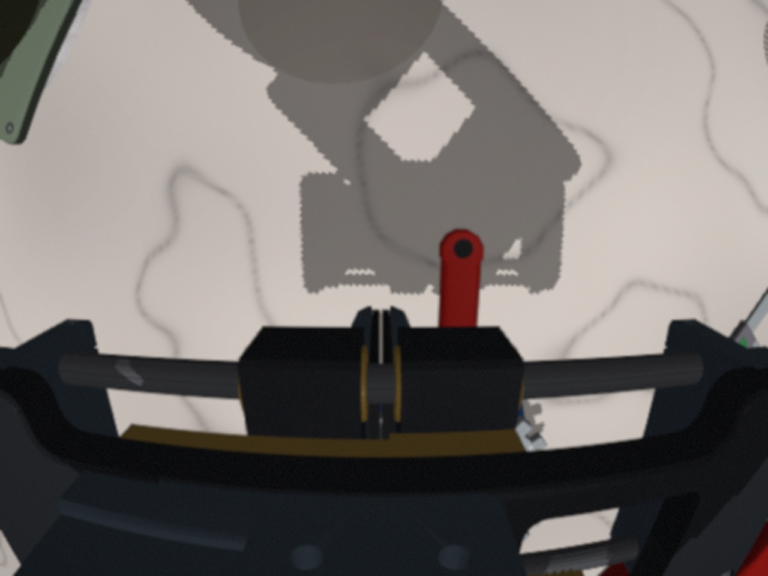

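View pics/s6.png

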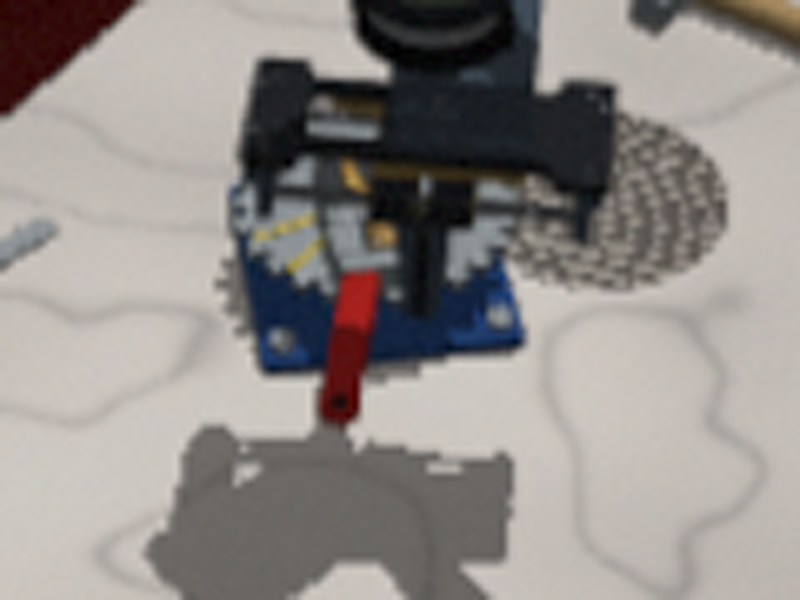

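Request:
jog_arm:
  deltas:
    - [[0, 0, 0.03, 0, 0.0], [0, 0, 0.055, 0, 0.0], [0, 0, 0.063, 0, 0.0], [0, 0, 0.063, 0, 0.0]]

```text
time_s: 10.73
ee_pos: [424.6, -66.1, 77.8]
ee_rot: [-179.9, -0.1, 117.7]
force: [-0.1, -0.8, 0.3]
gripper_width: 0.2
```

Run:
```python
from workcell import env
from h import *
s=env.state();P=s['ee_pos'];print(P,s['ee_rot'],s['force'])
p=np.load('p6.npy',allow_pickle=True).item()
c=np.array([519.6,-169.9])
r=onz(p,463/1.5-.17,248/1.5-.17,75,True)[:2];print('ring',r,np.degrees(np.arctan2(*(r-c)[::-1])),np.hypot(*(r-c)))
v=P[:2]-c
th=np.radians(117.6);u=np.array([np.cos(th),np.sin(th)]);n=np.array([-u[1],u[0]]);print('r',v@u,'d',v@n)
```

```text
[424.61988883 -66.12125413  77.83519427] [-1.79916160e+02 -6.96226413e-02  1.17696952e+02] [-0.05461319 -0.75474166  0.28711826]
ring [438.61598374 -15.80060445] 117.72331989690838 174.08341275575972
r 135.97300496156302 d 36.09143298719696
```

Request:
jog_arm:
  deltas:
    - [[0, 0.005, 0, 0, 0.0], [0, 0.008, 0, 0, 0.0], [0, 0.01, 0, 0, 0.0], [0, 0.011, 0, 0, 0.0], [0, 0.011, 0, 0, 0.0]]

```text
time_s: 11.15
ee_pos: [435.7, -61.1, 78.8]
ee_rot: [179.9, 0.1, 117.7]
force: [-0.6, -0.0, 0.7]
gripper_width: 0.2
```

Request:
jog_arm:
  deltas:
    - [[0, 0.0015, 0, 0, 0.0], [0, 0.003, 0, 0, 0.0], [0, 0.003, 0, 0, 0.0]]

```text
time_s: 11.4
ee_pos: [437.8, -59.7, 78.2]
ee_rot: [180.0, 0.0, 117.7]
force: [0.3, -0.1, -0.1]
gripper_width: 0.3
```

Request:
jog_arm:
  deltas:
    - [[0, 0.001, 0.003, 0, 0.0], [0, 0.0025, 0.003, 0, 0.0], [0, 0.004, 0.003, 0, 0.0], [0, 0.004, 0.003, 0, 0.0]]

```text
time_s: 11.73
ee_pos: [440.3, -58.0, 74.7]
ee_rot: [-179.9, -0.0, 117.7]
force: [-2.5, -2.3, 0.2]
gripper_width: 0.6
```

Request:
jog_arm:
  deltas:
    - [[0, 0.0015, 0, 0, 0.0], [0, 0.003, 0, 0, 0.0], [0, 0.003, 0, 0, 0.0]]

```text
time_s: 11.98
ee_pos: [443.5, -56.2, 74.8]
ee_rot: [-180.0, -0.1, 117.7]
force: [-1.8, -0.7, -1.9]
gripper_width: 0.7
```

```bash
python3 snap.py 7 s
```

```text
11.9833 [443.5 -56.2  74.8] [-1.800e+02 -1.000e-01  1.177e+02] [-1.8 -0.7 -1.9] 0.6728881585665437
[410.5   4.8 229.2] [1.6577e+02 8.0000e-02 2.7690e+01]
```

View pics/w7.png

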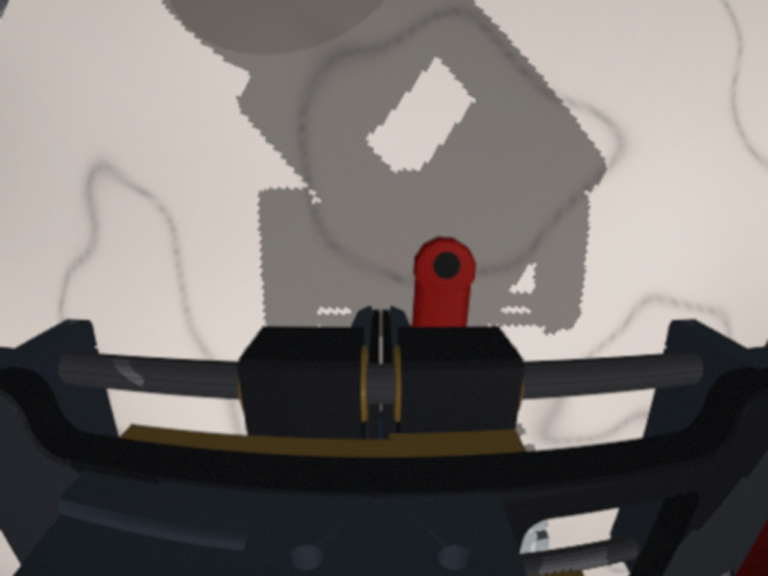

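Run:
```python
import numpy as np
for f in list(np.arange(3,38,2.5)):
    a=np.radians(f);c,s=np.cos(a),np.sin(a)
    print([round((136*c+18*s-136)/1000,4),round((136*s-18*c+14.5)/1000,4),0,round(f,1),0.0],end=', ')
```

```text
[np.float64(0.0008), np.float64(0.0036), 0, np.float64(3.0), 0.0], [np.float64(0.0011), np.float64(0.0096), 0, np.float64(5.5), 0.0], [np.float64(0.0012), np.float64(0.0156), 0, np.float64(8.0), 0.0], [np.float64(0.001), np.float64(0.0216), 0, np.float64(10.5), 0.0], [np.float64(0.0006), np.float64(0.0276), 0, np.float64(13.0), 0.0], [np.float64(-0.0001), np.float64(0.0335), 0, np.float64(15.5), 0.0], [np.float64(-0.0011), np.float64(0.0394), 0, np.float64(18.0), 0.0], [np.float64(-0.0023), np.float64(0.0453), 0, np.float64(20.5), 0.0], [np.float64(-0.0038), np.float64(0.0511), 0, np.float64(23.0), 0.0], [np.float64(-0.0055), np.float64(0.0568), 0, np.float64(25.5), 0.0], [np.float64(-0.0075), np.float64(0.0625), 0, np.float64(28.0), 0.0], [np.float64(-0.0097), np.float64(0.068), 0, np.float64(30.5), 0.0], [np.float64(-0.0121), np.float64(0.0735), 0, np.float64(33.0), 0.0], [np.float64(-0.0148), np.float64(0.0788), 0, np.float64(35.5), 0.0],
```

Request:
jog_arm:
  deltas:
    - [[0.0008, 0.0036, 0, 3, 0.0], [0.0011, 0.0096, 0, 5.5, 0.0], [0.0012, 0.0156, 0, 8, 0.0], [0.001, 0.0216, 0, 10.5, 0.0], [0.0006, 0.0276, 0, 13, 0.0], [-0.0001, 0.0335, 0, 15.5, 0.0]]

```text
time_s: 12.58
ee_pos: [473.1, -40.7, 74.9]
ee_rot: [-179.9, -0.0, 102.1]
force: [-2.7, -0.6, -2.2]
gripper_width: 0.9
```

```bash
python3 snap.py 8 s
```

```text
12.5833 [473.1 -40.7  74.9] [-179.9   -0.   102.1] [-2.7 -0.6 -2.2] 0.9152240636942277
[457.8  26.7 229.2] [1.6573e+02 1.1000e-01 1.2080e+01]
```

View pics/w8.png

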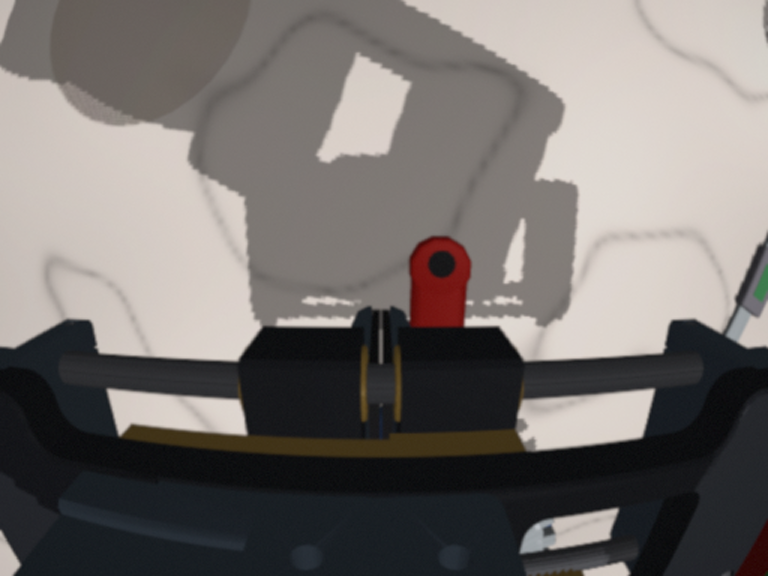

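View pics/s8.png

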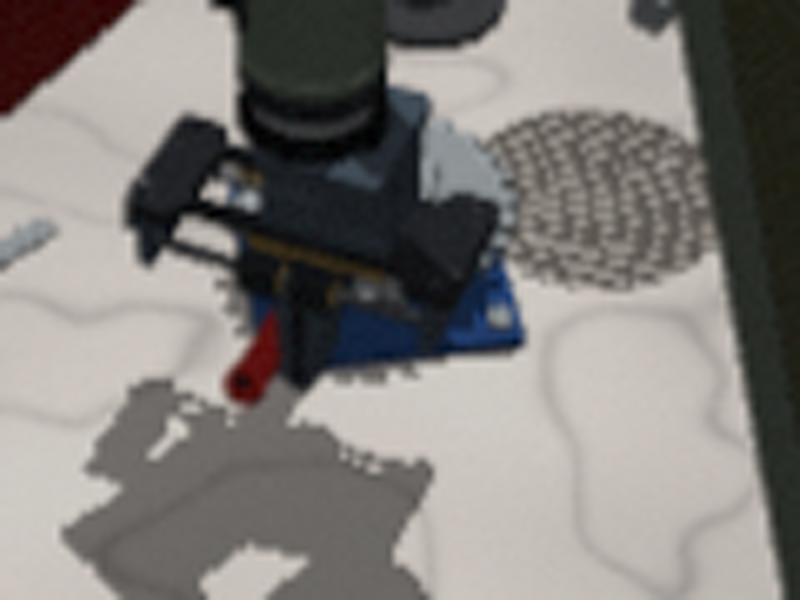

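```bash
cat > ring.py <<'E'
import sys
from h import *
n,u,v=sys.argv[1],float(sys.argv[2]),float(sys.argv[3])
p=np.load(f'p{n}.npy',allow_pickle=True).item();c=np.array([519.6,-169.9])
r=onz(p,u/1.5-.17,v/1.5-.17,75,True)[:2];print('ring',r,np.degrees(np.arctan2(*(r-c)[::-1])),np.hypot(*(r-c)))
E
python3 ring.py 7 447 265; python3 ring.py 8 441 264
python3 - <<'E'
import numpy as np
P=np.array([473.1,-40.7])-[519.6,-169.9];y=np.radians(102.15);print(P@[np.cos(y),np.sin(y)],P@[np.sin(y),-np.cos(y)])
for f in list(np.arange(3,25,3)):
    a=np.radians(f);c,s=np.cos(a),np.sin(a)
    print([float(round((136*c+18*s-136)/1000,4)),float(round((136*s-18*c+18)/1000,4)),0,float(f),0.0],end=', ')
E
```

```text
ring [445.88490625 -12.20022885] 115.05324157998285 174.07795055122304
ring [485.07284126   0.55682197] 101.45071285910788 173.9185235860052
136.09284879090166 -18.26544573715007
[0.0008, 0.0071, 0, 3.0, 0.0], [0.0011, 0.0143, 0, 6.0, 0.0], [0.0011, 0.0215, 0, 9.0, 0.0], [0.0008, 0.0287, 0, 12.0, 0.0], [0.0, 0.0358, 0, 15.0, 0.0], [-0.0011, 0.0429, 0, 18.0, 0.0], [-0.0026, 0.0499, 0, 21.0, 0.0], [-0.0044, 0.0569, 0, 24.0, 0.0],
```

Handle is at 101.5°; I'll swing it 24° more, then take a clear look.

Request:
jog_arm:
  deltas:
    - [[0.0008, 0.0071, 0, 3, 0.0], [0.0011, 0.0143, 0, 6, 0.0], [0.0011, 0.0215, 0, 9, 0.0], [0.0008, 0.0287, 0, 12, 0.0], [0.0, 0.0358, 0, 15, 0.0], [-0.0011, 0.0429, 0, 18, 0.0], [-0.0026, 0.0499, 0, 21, 0.0], [-0.0044, 0.0569, 0, 24, 0.0], [-0.0044, 0.0569, 0, 24, 0.0]]

```text
time_s: 13.43
ee_pos: [530.7, -33.1, 75.1]
ee_rot: [180.0, -0.0, 78.2]
force: [-0.8, 1.1, -0.6]
gripper_width: 0.5
```

```bash
python3 snap.py 9 s
```

```text
13.4333 [530.7 -33.1  75.1] [180.   -0.   78.2] [-0.8  1.1 -0.6] 0.4783202853873465
[543.6  34.3 229.5] [ 1.6573e+02 -2.0000e-02 -1.1790e+01]
```

View pics/w9.png

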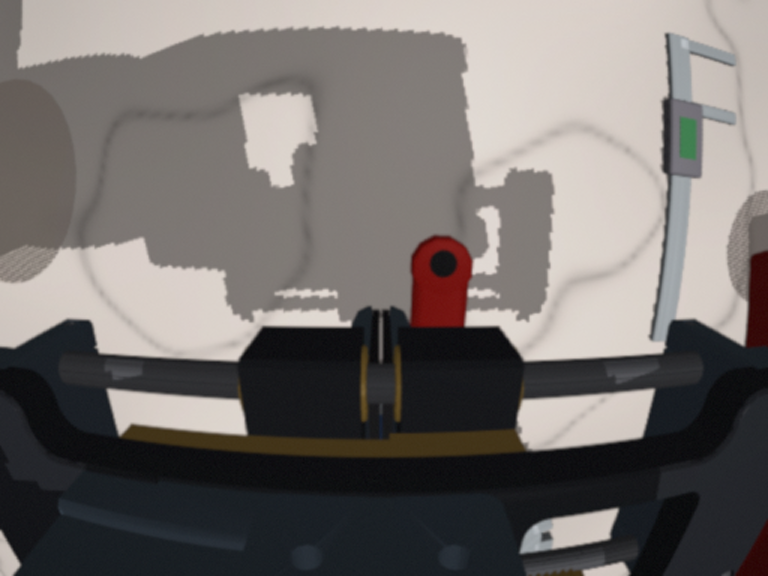

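Request:
jog_arm:
  deltas:
    - [[0, -0.012, 0, 0, 0.0], [0, -0.014, -0.03, 0, 0.0], [0, -0.014, -0.07, 0, 0.0], [-0.02, 0.0, -0.11, 0, 0.0], [-0.05, 0.018, -0.13, 0, 0.0], [-0.09, 0.018, -0.15, 0, 0.0], [-0.13, 0.018, -0.16, 0, 0.0], [-0.16, 0.018, -0.17, 0, 0.0], [-0.18, 0.018, -0.18, 0, 0.0], [-0.18, 0.018, -0.18, 0, 0.0], [-0.18, 0.018, -0.18, 0, 0.0]]

```text
time_s: 14.45
ee_pos: [511.0, -214.1, 255.7]
ee_rot: [179.8, -0.0, 78.1]
force: [0.8, 0.5, -0.3]
gripper_width: 0.3
```

```bash
python3 ring.py 9 443 263; python3 snap.py 10
python3 - <<'E'
import cv2
im=cv2.imread('pics/w10raw.png')
cv2.imwrite('pics/w10d.png',cv2.resize(im[0:150,160:360],(800,600),interpolation=cv2.INTER_CUBIC))
E
```

```text
ring [ 5.59129709e+02 -5.29012628e-01] 76.86282981311989 173.92276812638426
14.45 [ 511.  -214.1  255.7] [179.8  -0.   78.1] [ 0.8  0.5 -0.3] 0.27024317294447153
[ 523.7 -146.5  410. ] [ 1.6569e+02 -1.4000e-01 -1.1860e+01]
```

View pics/w10d.png

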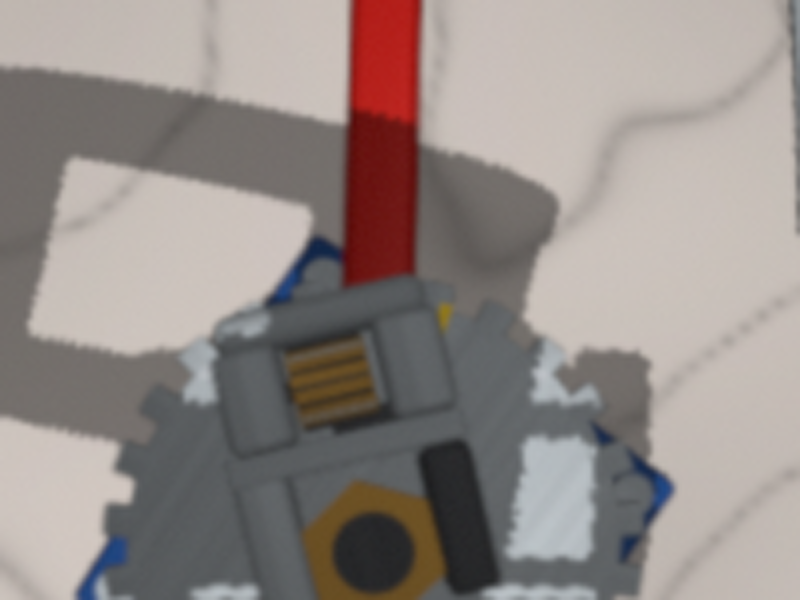

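Run:
```python
from h import *
p=np.load('p10.npy',allow_pickle=True).item()
f=lambda x,y,z:onz(p,x/4+159.9,y/4-.1,z,True)[:2]
ang=lambda a,b:np.degrees(np.arctan2(*(b-a)[::-1]))
n=f(373,552,81);print(n)
a,b=f(345,280,75),f(355,0,75);c,d=f(415,280,75),f(422,0,75)
print(ang(a,b),ang(c,d),ang(n,(a+c)/2),ang(n,(b+d)/2),np.hypot(*((b+d)/2-n)))
y=f(445,305,60);print('yl',ang(n,y))
H=[(360,480),(307,522),(438,508)]
for q in H:
  h=f(*q,81);print(ang(n,h)%60,np.hypot(*(h-n)))
a,b=f(298,480,80),f(312,560,80);print('fixed',ang(b,a)-180)
a,b=f(425,455,80),f(453,580,80);print('jaw',ang(b,a)-180)
```

```text
[ 519.1753854  -170.26623085]
76.3667832517311 76.61576035555709 76.675253433027 76.57824414555971 162.3482005710596
yl 61.858645038605246
28.249439238799454 20.282340586211976
23.320435393062127 20.02245756460087
22.612344428152973 21.688627006550092
fixed -92.37528554562296
jaw -88.95621062220553
```

Request:
jog_arm:
  deltas:
    - [[0.035, -0.01, 0, 4.6, 0.0], [0.07, -0.02, 0, 4.6, 0.0], [0.105, -0.0263, 0, 4.6, 0.0], [0.145, -0.0263, 0.01, 4.6, 0.0], [0.18, -0.0263, 0.03, 4.6, 0.0], [0.183, -0.0263, 0.07, 4.6, 0.0], [0.183, -0.0263, 0.11, 4.6, 0.0], [0.183, -0.0263, 0.12, 4.6, 0.0], [0.183, -0.0263, 0.12, 4.6, 0.0]]

```text
time_s: 15.25
ee_pos: [519.8, -27.1, 131.9]
ee_rot: [-179.5, 0.1, 73.7]
force: [0.3, 0.4, 0.3]
gripper_width: 0.4
```

```bash
python3 snap.py 11
```

```text
15.25 [519.8 -27.1 131.9] [-1.795e+02  1.000e-01  7.370e+01] [0.3 0.4 0.3] 0.41795827491329923
[539.3  38.9 286.1] [165.6    0.48 -16.25]
```

View pics/w11.png

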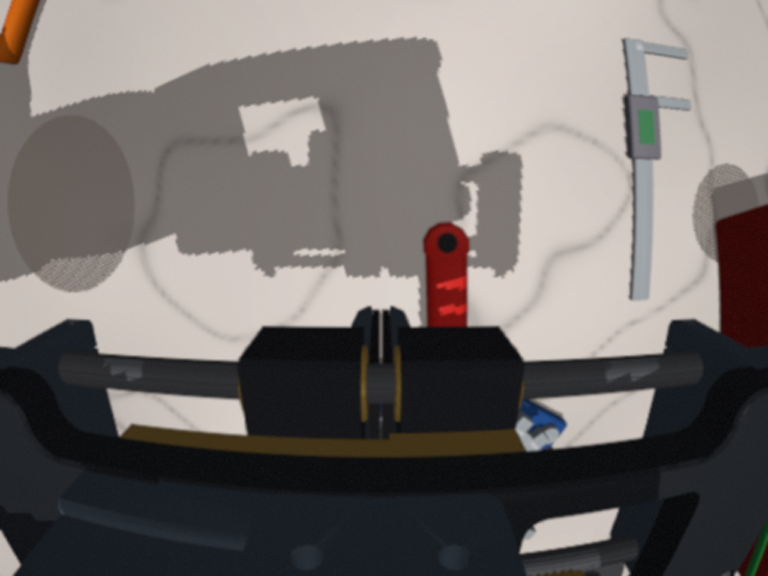

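Request:
jog_arm:
  deltas:
    - [[0, 0, 0.025, 0, 0.0], [0, 0, 0.05, 0, 0.0], [0, 0, 0.061, 0, 0.0], [0, 0, 0.061, 0, 0.0], [0, 0, 0.061, 0, 0.0], [0, 0, 0.061, 0, 0.0]]

```text
time_s: 15.8
ee_pos: [524.4, -29.0, 76.4]
ee_rot: [179.7, -0.1, 73.6]
force: [-0.1, 0.6, -0.9]
gripper_width: 0.2
```

Request:
jog_arm:
  deltas:
    - [[0, 0.004, 0, 0, 0.0], [0, 0.007, 0, 0, 0.0], [0, 0.009, 0, 0, 0.0], [0, 0.011, 0, 0, 0.0], [0, 0.0125, 0, 0, 0.0], [0, 0.0135, 0, 0, 0.0], [0, 0.0145, 0, 0, 0.0], [0, 0.0145, 0, 0, 0.0], [0, 0.0145, 0, 0, 0.0]]

```text
time_s: 16.55
ee_pos: [534.2, -31.9, 74.4]
ee_rot: [-179.7, -0.0, 73.6]
force: [-5.3, 3.0, 5.9]
gripper_width: 0.4
```

```bash
python3 snap.py 12
```

```text
16.55 [534.2 -31.9  74.4] [-179.7   -0.    73.6] [-5.3  3.   5.9] 0.3918811517352219
[553.4  34.  228.7] [165.7    0.32 -16.4 ]
```

View pics/w12.png

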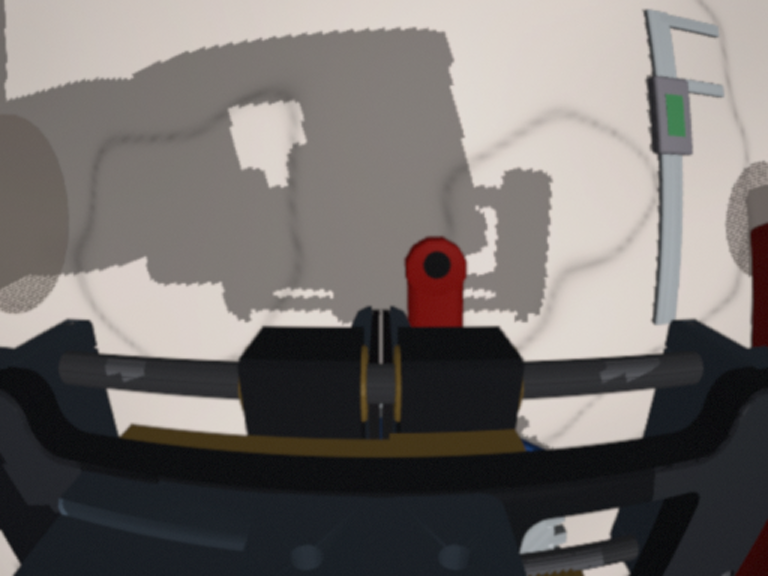

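```bash
python3 ring.py 12 437 264
```

```text
ring [562.9379282   -1.35338768] 75.58006522895255 174.02912556385883
```

Request:
jog_arm:
  deltas:
    - [[0, 0.0, 0, 0, 0.0], [0, 0.0, 0, 0, 0.0]]

```text
time_s: 16.77
ee_pos: [534.2, -31.9, 74.4]
ee_rot: [-179.7, -0.0, 73.6]
force: [-5.7, 3.1, 5.2]
gripper_width: 0.9
```

Request:
jog_arm:
  deltas:
    - [[0, 0.001, -0.0005, 0, 0.0], [0, 0.002, -0.001, 0, 0.0], [0, 0.002, -0.001, 0, 0.0]]

```text
time_s: 17.02
ee_pos: [538.3, -33.1, 75.0]
ee_rot: [-180.0, -0.0, 73.6]
force: [-2.1, 2.5, -0.1]
gripper_width: 0.8
```

Request:
jog_arm:
  deltas:
    - [[0, 0.001, 0, 0, 0.0], [0, 0.002, 0, 0, 0.0], [0, 0.002, 0, 0, 0.0]]

```text
time_s: 17.27
ee_pos: [539.8, -33.5, 75.0]
ee_rot: [-179.9, -0.0, 73.6]
force: [-3.7, 3.7, 2.1]
gripper_width: 0.4
```

```bash
python3 snap.py 13 s
```

```text
17.2667 [539.8 -33.5  75. ] [-179.9   -0.    73.6] [-3.7  3.7  2.1] 0.4366148671279294
[558.5  32.5 229.3] [ 1.6571e+02  1.1000e-01 -1.6420e+01]
```

View pics/w13.png

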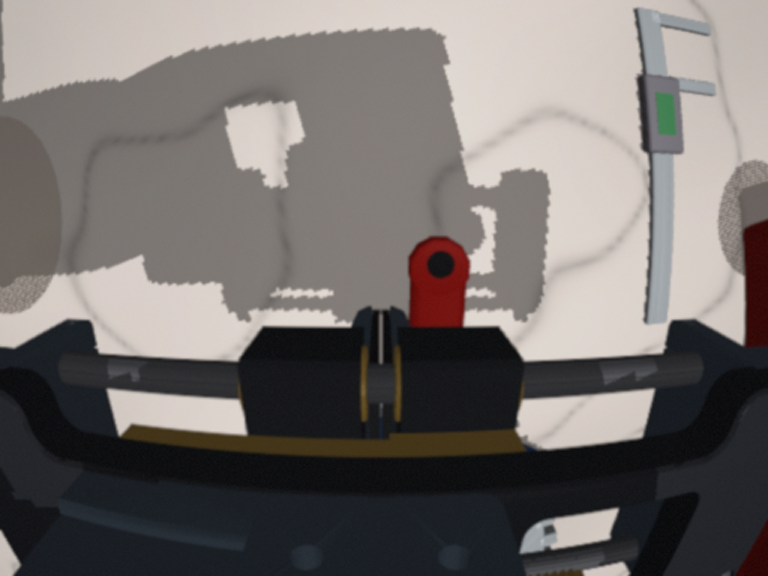

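View pics/s13.png

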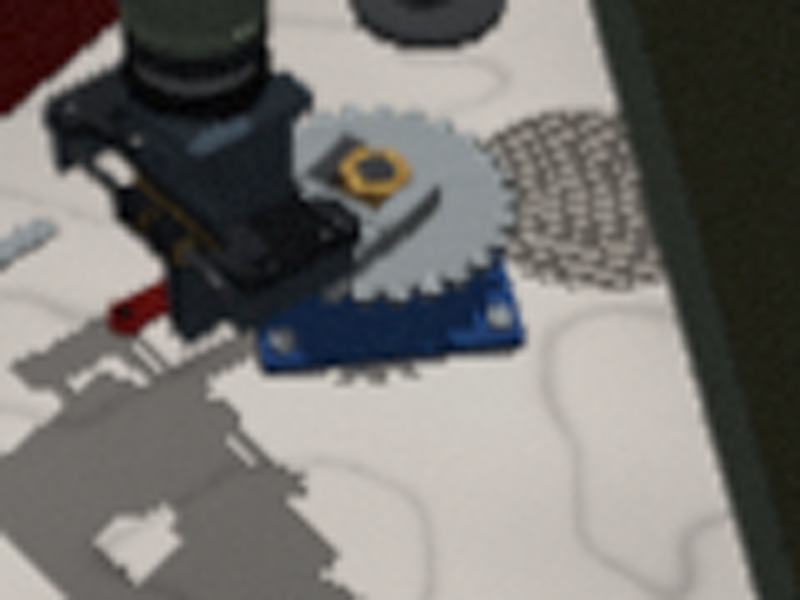

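```bash
python3 ring.py 13 440.5 264
```

```text
ring [569.81318187  -3.48557446] 73.20955970798762 173.8249828471494
```

Request:
jog_arm:
  deltas:
    - [[0, -0.012, 0, 0, 0.0], [0, -0.014, -0.03, 0, 0.0], [0, -0.014, -0.07, 0, 0.0], [-0.02, 0.0, -0.11, 0, 0.0], [-0.05, 0.018, -0.13, 0, 0.0], [-0.09, 0.018, -0.15, 0, 0.0], [-0.13, 0.018, -0.16, 0, 0.0], [-0.17, 0.018, -0.16, 0, 0.0], [-0.2, 0.018, -0.16, 0, 0.0], [-0.2, 0.018, -0.16, 0, 0.0], [-0.2, 0.018, -0.16, 0, 0.0], [-0.2, 0.018, -0.16, 0, 0.0]]

```text
time_s: 18.37
ee_pos: [501.5, -231.1, 235.1]
ee_rot: [179.9, 0.0, 73.6]
force: [0.1, 0.2, -0.4]
gripper_width: 0.8
```

```bash
python3 snap.py 14
python3 - <<'E'
import cv2
im=cv2.imread('pics/w14raw.png')
cv2.imwrite('pics/w14d.png',cv2.resize(im[0:150,160:360],(800,600),interpolation=cv2.INTER_CUBIC))
E
```

```text
18.3667 [ 501.5 -231.1  235.1] [179.9   0.   73.6] [ 0.1  0.2 -0.4] 0.8485639275576596
[ 519.8 -164.9  389.4] [ 1.6568e+02 -5.0000e-02 -1.6430e+01]
```

View pics/w14d.png

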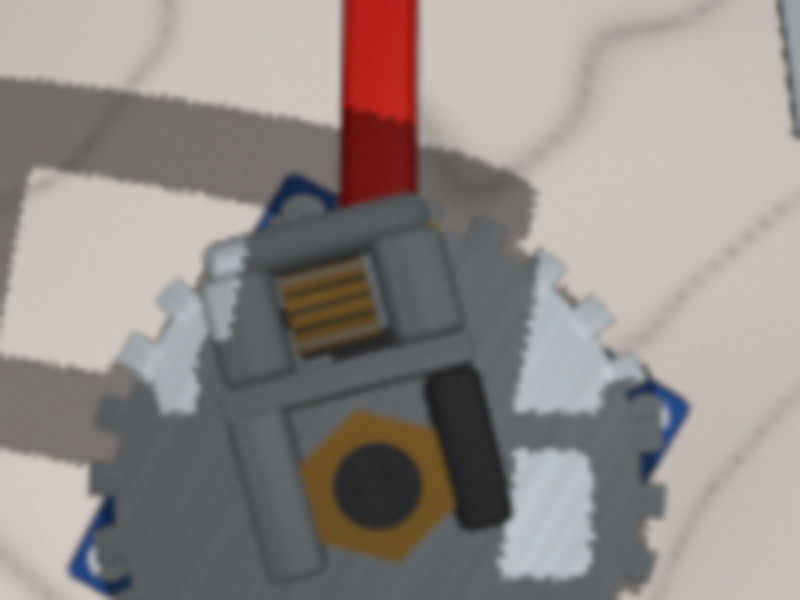

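```bash
python3 - <<'E'
from h import *
p=np.load('p14.npy',allow_pickle=True).item()
f=lambda x,y,z:onz(p,x/4+159.9,y/4-.1,z,True)[:2]
ang=lambda a,b:np.degrees(np.arctan2(*(b-a)[::-1]))
n=f(378,485,81);print(n)
a,b=f(341,205,75),f(344.5,0,75);c,d=f(418,205,75),f(416.5,0,75)
print(ang(a,b),ang(c,d),ang(n,(a+c)/2),ang(n,(b+d)/2),np.hypot(*((b+d)/2-n)))
y=f(437,222,60);print('yl',ang(n,y),np.hypot(*(y-n)))
H=np.array([f(*q,81) for q in [(357,408),(302,468),(318,540),(398,562),(458,497),(438,422)]])
m=H.mean(0);print(m,[round(ang(m,h)%60,1) for h in H],np.hypot(*(H-m).T))
w=f(332,305,84.5);print('worm',w,ang(n,w),np.hypot(*(w-n)))
E
python3 - <<'E'
import cv2
im=cv2.imread('pics/w14raw.png')
cv2.imwrite('pics/w14e.png',cv2.resize(im[80:155,205:305],(800,600),interpolation=cv2.INTER_CUBIC))
E
```

```text
[ 519.48804877 -170.28162422]
72.85745251933254 73.71279835626542 73.25493251678004 73.26833872896664 134.84920145409927
yl 61.14097314337267 75.34607203504659
[ 519.78220273 -169.73431011] [np.float64(29.4), np.float64(32.4), np.float64(27.1), np.float64(27.4), np.float64(33.6), np.float64(29.6)] [20.14488849 20.041414   21.56513019 21.23864019 20.80857478 21.96843899]
worm [ 521.48152841 -122.38359484] 87.6167685378313 47.93949499204363
```

View pics/w14e.png

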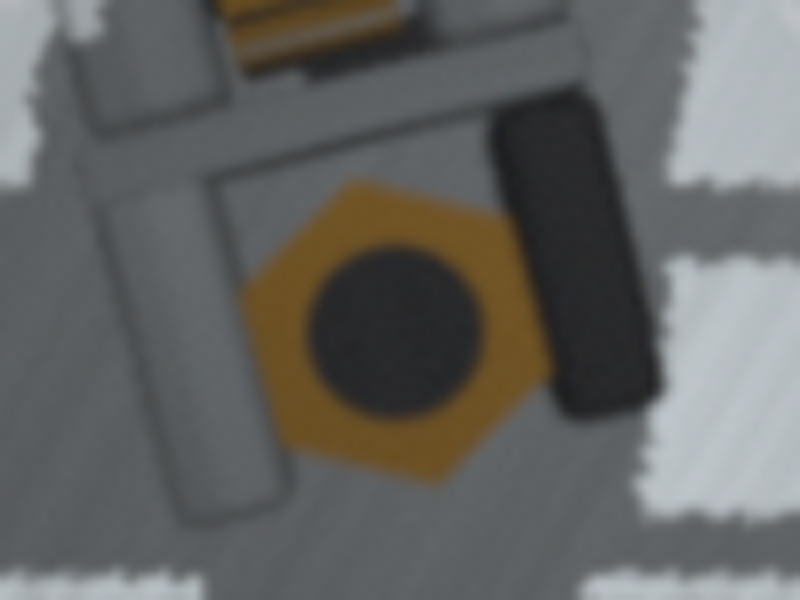

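```bash
python3 -c "
from workcell import env
print(env.job_done())"
```

```text
the job is handed in; nothing more can be done
None
```

I closed the wrench jaw onto the nut by rolling the worm, then pushed the handle clockwise to the middle of the yellow lines. The job is handed in with the gripper clear of everything, at 18.4 s on the robot's clock.

**Closing the jaw:** I rolled the worm with the closed fingertips in three strokes. Two were about 25 mm each at 9–14 N of press. A third, shorter one checked that the jaw was snug: there the drag rose to about 15 N and the finger slipped. The press reached 14–19 N late in the second stroke and through the third, above the 4–12 N you suggested. The last picture shows both jaws against the nut's flats, and I measured a gap of about 36.6–37.4 mm against the nominal 36 mm. The nut had not turned measurably when I checked between strokes.

**Turning the nut:** I pushed the handle round in an arc, looked, and pushed again to finish.

| Final check | Measured | Target |
|---|---|---|
| Handle direction | 73.25° | 73.5° (midway between the yellow lines) |
| Handle turn, from about 117.6° | about 44.3° | 45° |
| Nut turn, from its corners | about 43.4° (± 1.5°) | 45° |

The nut figure came out slightly below the handle's, but the difference is within what the pictures can resolve. The finger stuck briefly near the end, at about 6 N sideways with about 6 N upward. It cleared with 2 mm more push and a 1 mm lift.

The arm touched none of the other things on the bench.

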